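# Load the heated hair rollers

## Task

Load the heated-roller set on the dressing table: take the two loose rollers from the vanity tray and put each on the vacant post of its own size, letting it down gently until you feel it seat on its collar, fully home and upright. Do not drop or force a roller, and leave the rollers already on the set and everything else on the table undisturbed.

Things in the scene. Friction and masses are not known exactly. Their poses are not given: they have to be found in the camera images.
- roller_large: loose large hair roller standing on end on the tray: stiff plastic tube, same both ends, 54 mm outside diameter, 42 mm bore right through, 66 mm tall, about 60 g, ribbed; origin at the centre of its lower end, z along its axis (upward). Must finally stand on post_large
- roller_medium: loose medium hair roller standing on end on the tray: stiff plastic tube, same both ends, 44 mm outside diameter, 33 mm bore right through, 66 mm tall, about 45 g, ribbed; origin at the centre of its lower end, z along its axis (upward). Must finally stand on post_medium
- post_large (a point): centre of the seat (top of the black collar, where a roller's lower end must rest, 53 mm above the table) of the vacant large post. Post: 38 mm diameter upright metal rod, 48 mm tall above this point, its top 12 mm tapered to 60 % of its diameter. At (-40, +85) mm in the heater's x, y. z up, axes as the heater's
- post_medium (a point): centre of the seat (top of the black collar, where a roller's lower end must rest, 53 mm above the table) of the vacant medium post. Post: 29 mm diameter upright metal rod, 48 mm tall above this point, its top 12 mm tapered to 60 % of its diameter. At (+40, 0) mm in the heater's x, y. z up, axes as the heater's
- heater: fixed base of the roller set: white box 200 (its x) x 290 mm (y), 50 high; posts at x = -40 and +40, y = +85 (large), 0 (medium), -85 (small) mm; origin under its centre on the table, z up. Only two posts, one large, one medium, are vacant. A roller has 2 mm play all round on its own post, and hangs loose on a thinner one; it slides down freely, no spring or catch, and stops hard on the collar
- mounted_large: large roller already on its post at (+40, +85) mm in the heater's x, y (54 mm across, 66 mm tall, top 119 mm above the table); origin at its lower end; to be left alone
- mounted_medium: medium roller already on its post at (-40, 0) mm in the heater's x, y (44 mm across, 66 mm tall, top 119 mm above the table); origin at its lower end; to be left alone
- mounted_small: small roller already on its post at (+40, -85) mm in the heater's x, y (34 mm across, 66 mm tall, top 119 mm above the table); origin at its lower end; to be left alone
- mounted_small2: small roller already on its post at (-40, -85) mm in the heater's x, y (34 mm across, 66 mm tall, top 119 mm above the table); origin at its lower end; to be left alone
- tray: flat marble vanity tray, fixed, 190 mm (x) x 290 mm (y), floor 6 mm above the table, brass rim 14 mm high, a small brass handle 11 mm out at either y end; origin under its centre. Six things stand on it in two rows of three (rows about 85 mm, columns about 90 mm apart), in any order: the two loose rollers, perfume, cream jar, kajal pot and nail lacquer
- perfume: rectangular amber glass perfume bottle, 32 x 48 mm and 75 mm tall with a round cap to 107 mm, standing on the tray; origin under its middle; leave alone
- cream_jar: round white jar with steel lid, 60 mm across, 50 mm tall, standing on the tray; origin under its middle; leave alone
- kajal_pot: small closed glass kajal pot with steel lid and bead, 40 mm across, 49 mm tall, standing on the tray; origin under its middle; leave alone
- nail_lacquer: round bottle of dark nail lacquer, 40 mm across, 62 mm tall with a thin black cap to 94 mm, standing on the tray; origin under its middle; leave alone
- mirror: round mirror (120 mm across, 8 mm thick) held upright by a spring clip on a steel stand with a 104 mm round foot; 251 mm tall in all; mirror disc lies in its own y-z plane, centre 190 mm up; origin under its middle; leave alone
- ring_dish: white ceramic dish with two silver rings in it, 108 mm across, 18 mm high; origin under its middle; leave alone
- comb: blue plastic comb lying flat, 180 mm along its y, 36 mm wide, 5 mm thick; origin on the underside; leave alone
- hairbrush: wooden hairbrush lying bristles down, 200 mm along its y, 46 mm wide, 25 mm high; origin on the underside; leave alone
Mind the look-alikes: they are no part of the job. Leave any orange or yellow look-alike of the roller_large alone.

How it is judged:
By the outcome, as a careful person would: the job done as asked, in the order asked, and still so for the second after the job is handed in, with the robot touching nothing.
It also fails if it takes over 69 s, if anything falls off the work surface, if the arm or the gripper's body presses on something with over 40 N, if the wrist force passes 120 N, or if a joint passes its speed limit or range.

## Robot

A 6-joint arm with a two-finger parallel gripper is mounted at the origin on the work surface. World frame = base frame: x ahead of the robot, y to its left, z up, the work surface at z = 0. Lengths are in m, angles in rad, forces in N, time in s.
With the tool pointing down it reaches from about 0.325 to 0.775 m from the base axis. Payload 5.5 kg.
Tool frame: the origin (TCP) lies at the very end of the fingers, on their centre line; the grasp point (between the pads) lies 19 mm behind it; z points along the fingers, y is the line along which they close (so a half turn about z gives the same grasp; the last joint's range is limited). The gripper opens to 85 mm and grips with 20 to 120 N. Pads are 22 mm wide; open, the fingers measure 114 mm over their backs; the gripper's body (76 mm by 85 mm) begins 54 mm behind the grasp point. The pads swing forward as they close: fully open they stand 13 mm farther back than shut.
Start: joints at [-0.057, 0.091, 1.231, -0, 1.82, -0.057], TCP at [0.6, -0, 0.231] pointing down, gripper open.
Joint ranges: [-2.87, 2.87], [-0.86, 2.18], [0.17, 2.46], [-1.51, 4.65], [0.06, 2.69], [-2.65, 2.65]. Speed limits (rad/s): [2.57, 2.57, 3.01, 3.14, 3.14, 3.14].

## Interface

Orientations are given as a rotation vector (axis times angle).
In Python, from plant import ctrl gives the robot as it stands. The module is installed in compiled form; this text tells all that it offers.
- The arm moves only by the tool apply_moves, never from a script. Its arguments are lists of equal length, an entry for each row: "rot": the turn, a rotation vector about the tool's x, y, z in degrees, a list of three; "translation": the shift along the tool's x, y, z in cm, a list of three; "gripper": the opening, from 0 (shut) to 1 (fully open). In form: {"rot": [[ax, ay, az], ...], "translation": [[x, y, z], ...], "gripper": [gripper, ...]}. A call has 1 to 10 rows; each row shifts and turns the commanded pose from where the row before left it, along the tool's axes as they then stand; what a row does not reach is not made up. A row lasts 1/8 s, in which the tool goes at most 62.5 mm and 10.7 degrees, less where a joint would pass 70% of its speed; a pose out of reach is approached as far as the arm can. A call is refused whole if a number of a shift passes 6.25 or a number of a turn 10.7, either way. A call with a gripper value outside its range is refused whole. The fingers move at their own pace and stop on an object; "force" is the grip in N (left out, the last holds). Time passes only in rows, so rows that do not move let the fingers close. It gives the time, the measured TCP pose, the force, the opening and the grip force at its end, in the units of the state.
- ctrl.state(): the state, without advancing time (a new reading comes with each control period).
- ctrl.capture(name): name is "scene" or "side" or "wrist"; returns a dict with "color" (420x560x3 uint8, red, green, blue), "range_z" (420x560 float32, m along the optical axis (not along the pixel's ray), 0 where there is no reading), "camera_matrix" (3x3 intrinsics, pixels), "rvec" (rotation vector, rad) and "tvec" (3), from world to camera coordinates, as OpenCV has them. Camera axes: x right, y down, z forward; pixel columns grow to the right and rows downward; lengths in m; the calibration is good to about 2 mm. The wrist camera is an equidistant fisheye: a pixel r from the principal point sees the ray r / f radians off the axis. A picture is of the moment at which its call begins.
- ctrl.finish_job(): hands the job in; it is judged then, once.
The state is a dict: "time_s": time; "joint_pos": joint angles; "joint_vel": joint speeds; "joint_efforts": joint torques, N m; "eef_pos": TCP position; "tool_rot": TCP orientation; "force": force on the tool from outside, world axes, zero at the start; "ft_torque": the same for the moment, N m; "width": finger opening in m; "finger_force": force on a finger pad.
Only numpy, scipy, OpenCV 4.12 (cv2) and the standard library are available. Lean on these libraries where they do the work, as an engineer would, in place of code of your own. Each camera call takes 0.05 s, during which the arm holds its last target. There are 200 camera calls.

## Working session

There is one attempt and no reset: what is moved stays moved. The work goes in short steps, Python scripts to look and compute and a tool call to move; the robot and the scene stay as the last step left them, time stands still between calls to the robot, and variables do not carry over. Pictures are saved under pics/ and viewed, at most 10 in all, crops included, and the job is handed in when it is done.

Besides the shell and the picture viewer there is one more tool, called after ">>>" by a JSON object that holds its "api" and its "payload". apply_moves: Moves the arm, as the interface text tells. Its arguments: {"type":"object","properties":{"rot":{"type":"array","items":{"type":"array","items":{"type":"number"}}},"translation":{"type":"array","items":{"type":"array","items":{"type":"number"}}},"gripper":{"type":"array","items":{"type":"number"}},"force":{"type":"number"}},"required":["rot","translation","gripper"]}

```bash
mkdir -p pics
cat > h.py <<'E'
import numpy as np, cv2, pickle
from plant import ctrl
def snap(n,f):
    c=ctrl.capture(n); pickle.dump(c,open(f'{f}.pkl','wb')); cv2.imwrite(f'pics/{f}.png',c['color'][:,:,::-1]); return c
def cloud(c):
    K=np.array(c['camera_matrix']);R=cv2.Rodrigues(np.array(c['rvec'],float))[0];t=np.array(c['tvec']).ravel()
    z=c['range_z'];v,u=np.mgrid[:z.shape[0],:z.shape[1]]
    P=np.stack([(u-K[0,2])/K[0,0]*z,(v-K[1,2])/K[1,1]*z,z],-1)
    return (P-t)@R
E
python3 - <<'E'
from h import *
s=snap('scene','s0'); d=snap('side','d0')
import cv2
for c in (s,d):
    R=cv2.Rodrigues(np.array(c['rvec'],float))[0]; print(-R.T@np.array(c['tvec']).ravel(), c['camera_matrix'])
print({k:np.round(v,3) for k,v in ctrl.state().items()})
E
```

```text
[ 1.22981113 -0.22091952  0.78144066] [[388.00561581   0.         281.90075017]
 [  0.         388.00561581 206.07819195]
 [  0.           0.           1.        ]]
[ 0.44858808 -0.68915437  0.71585303] [[408.95274942   0.         281.19088974]
 [  0.         408.95274942 210.95285223]
 [  0.           0.           1.        ]]
{'time_s': np.float64(0.1), 'joint_pos': array([-0.057,  0.092,  1.232, -0.   ,  1.82 , -0.057]), 'joint_vel': array([-0.   , -0.003, -0.002, -0.   ,  0.002,  0.001]), 'joint_efforts': array([ 3.0000e-03, -4.6022e+01, -4.1922e+01, -0.0000e+00,  1.1000e-02,
        0.0000e+00]), 'eef_pos': array([0.6 , 0.  , 0.23]), 'tool_rot': array([-2.220e+00, -2.221e+00,  2.000e-03]), 'force': array([ 0.007, -0.741,  0.245]), 'ft_torque': array([0.01 , 0.045, 0.017]), 'finger_force': np.float64(0.0), 'width': np.float64(0.086)}
```

View pics/s0.png

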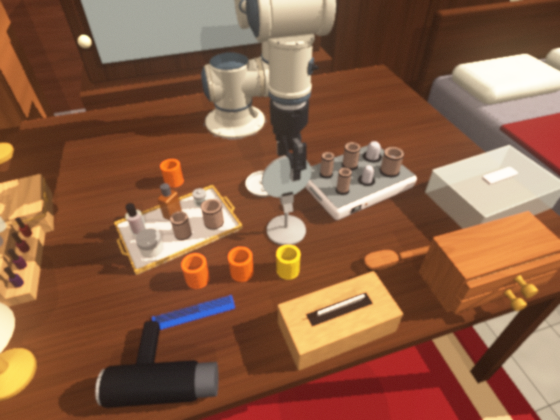

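View pics/d0.png

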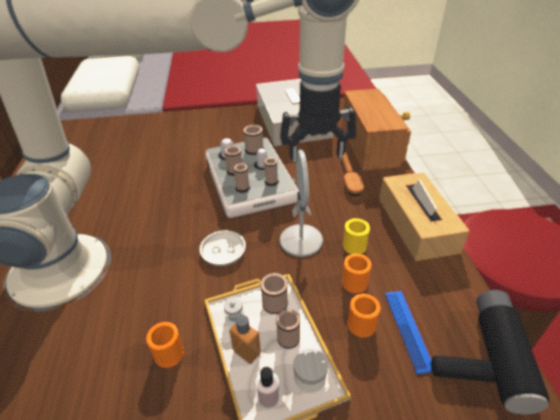

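The scene view shows the tray's two brown rollers at about (212,214), large, and (181,226), medium. They could be confused with the orange rollers at (172,172), (195,270) and (241,264), and the yellow one at (288,262). The brown rollers on the heater are already mounted. The vacant posts are at about (374,150) and (367,175). I chose the two brown rollers on the tray and will check them in a close crop while measuring.

```bash
cat > m.py <<'E'
from h import *
from scipy.optimize import least_squares
def proj(c,P):
    return cv2.projectPoints(np.float64(P),np.float64(c['rvec']),np.float64(c['tvec']),np.float64(c['camera_matrix']),None)[0].reshape(-1,2)
def fit(P,c0,r,z0,z1,rad=None):
    # side-wall circle fit at known radius
    c=np.array(c0,float)
    for _ in range(6):
        d=np.hypot(*(P[:,:2]-c).T); m=(P[:,2]>z0)&(P[:,2]<z1)&(abs(d-r)<(0.012 if _<3 else .005))
        q=P[m,:2]; 
        if len(q)<10: return c,0,0
        s=least_squares(lambda x:np.hypot(*(q-x).T)-r,c,loss='soft_l1',f_scale=.001); c=s.x
    return c,len(q),np.std(np.hypot(*(q-c).T)-r)
E
python3 - <<'E'
from m import *
cs={n:pickle.load(open(n+'0.pkl','rb')) for n in 'sd'}
cl={n:cloud(c) for n,c in cs.items()}
px={'s':dict(L=(212,207),M=(181,218),yel=(288,252),mL=(393,156),mM=(352,148),mS=(344,172),mS2=(327,158),pL=(374,148),pM=(367,171)),
    'd':dict(L=(274,282),M=(288,318),mL=(253,132),mM=(233,155),mS=(271,163),mS2=(241,170),pL=(227,146),pM=(262,155))}
for n in 'sd':
    for k,(u,v) in px[n].items():
        w=cl[n][v-3:v+4,u-3:u+4].reshape(-1,3); print(n,k,np.round(np.median(w,0),3), np.round(w[:,2].max(),3))
    z=cl[n]; t=z[(z[...,2]>-.01)&(z[...,2]<.004)]; print(n,'table z',np.median(t[:,2]))
a=cs['s']['color'][120:280,100:430,::-1]; cv2.imwrite('pics/c1.png',cv2.resize(a,(792,384),interpolation=cv2.INTER_CUBIC))
E
```

```text
s L [ 0.468 -0.169  0.046] 0.781
s M [ 0.489 -0.254  0.055] 0.072
s yel [ 0.678 -0.025  0.045] 0.058
s mL [0.478 0.36  0.1  ] 0.119
s mM [0.415 0.261 0.108] 0.119
s mS [0.513 0.19  0.112] 0.781
s mS2 [0.439 0.17  0.112] 0.12
s pL [0.423 0.333 0.092] 0.1
s pM [0.512 0.263 0.093] 0.101
s table z -0.001004006447381299
d L [ 0.49  -0.152  0.049] 0.06
d M [ 0.506 -0.242  0.05 ] 0.061
d mL [0.491 0.372 0.108] 0.122
d mM [0.428 0.235 0.112] 0.122
d mS [0.523 0.175 0.115] 0.716
d mS2 [0.445 0.158 0.112] 0.122
d pL [0.413 0.322 0.096] 0.716
d pM [0.506 0.26  0.092] 0.1
d table z 0.0008118137468006479
```

View pics/c1.png

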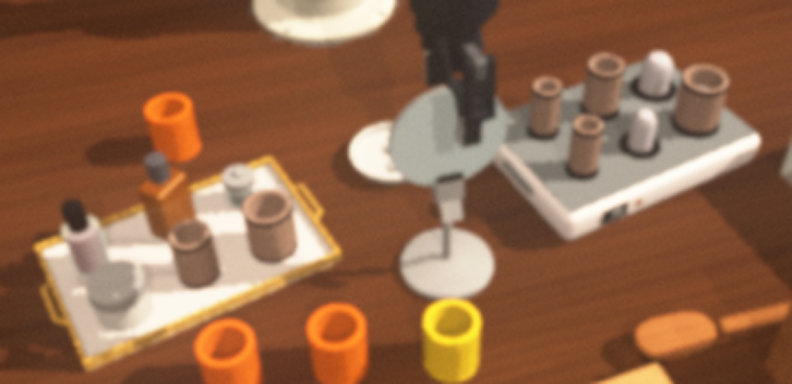

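The crop shows the brown large roller at (270,225) and the medium at (195,252), both standing in the tray. The kajal pot is at (238,180), behind the large one, and the perfume at (168,200), behind the medium. The vacant large post is at (657,75) and the vacant medium post at (643,130).

Run:
```python
from m import *
cs={n:pickle.load(open(n+'0.pkl','rb')) for n in 'sd'}
P={n:cloud(c)[c['range_z']>0] for n,c in cs.items()}
P['b']=np.vstack([P['s'],P['d']])
obj=dict(L=((.475,-.16),.027,.015,.07),M=((.495,-.245),.022,.015,.07),mL=((.483,.362),.027,.06,.115),mM=((.415,.247),.022,.06,.115),mS=((.513,.18),.017,.06,.115),mS2=((.439,.16),.017,.06,.115),pL=((.415,.333),.019,.06,.088),pM=((.505,.263),.0145,.06,.088))
res={}
for k,(c,r,a,b) in obj.items():
    res[k]=fit(P['b'],c,r,a,b)[0]
    print(k,*[(n,np.round(f[0],4),f[1],round(f[2],4)) for n in 'sdb' for f in [fit(P[n],c,r,a,b)]])
# heater pose from all
H=dict(mL=(.04,.085),mM=(-.04,0),mS=(.04,-.085),mS2=(-.04,-.085),pL=(-.04,.085),pM=(.04,0))
A=np.array([H[k] for k in H])
for sel in (['mL','mM','mS','mS2','pL','pM'],['mL','mM','mS','mS2']):
    A=np.array([H[k] for k in sel]);B=np.array([res[k] for k in sel])
    U,S,Vt=np.linalg.svd((A-A.mean(0)).T@(B-B.mean(0)));R=Vt.T@np.diag([1,np.linalg.det(Vt.T@U.T)])@U.T
    t=B.mean(0)-R@A.mean(0);print('heater',t,np.degrees(np.arctan2(R[1,0],R[0,0])),'resid mm',np.round((A@R.T+t-B)*1e3,1).tolist())
    print({k:np.round(R@H[k]+t,4) for k in('pL','pM')})
# neighbours on tray: height map clusters
q=P['b'];m=(q[:,2]>.03)&(q[:,2]<.12)&(q[:,0]>.3)&(q[:,0]<.62)&(q[:,1]>-.42)&(q[:,1]<-.06);q=q[m]
g=np.zeros((36,32));np.maximum.at(g,(((-.06-q[:,1])*100).astype(int).clip(0,35),((q[:,0]-.3)*100).astype(int).clip(0,31)),q[:,2])
for i,r in enumerate(g): print('%.2f'%(-.06-i*.01),' '.join('%2d'%(x*200) if x else ' .' for x in r))
```

```text
L ('s', array([ 0.4876, -0.1738]), 361, np.float64(0.0017)) ('d', array([ 0.4882, -0.1725]), 482, np.float64(0.0016)) ('b', array([ 0.488 , -0.1729]), 899, np.float64(0.0017))
M ('s', array([ 0.5044, -0.2599]), 322, np.float64(0.0017)) ('d', array([ 0.5044, -0.2582]), 451, np.float64(0.0017)) ('b', array([ 0.5044, -0.2589]), 828, np.float64(0.0017))
mL ('s', array([0.4882, 0.3531]), 314, np.float64(0.0015)) ('d', array([0.4897, 0.3551]), 316, np.float64(0.0018)) ('b', array([0.4891, 0.3542]), 652, np.float64(0.0019))
mM ('s', array([0.4265, 0.2535]), 249, np.float64(0.0017)) ('d', array([0.4279, 0.2559]), 219, np.float64(0.0017)) ('b', array([0.4273, 0.2549]), 478, np.float64(0.0018))
mS ('s', array([0.5218, 0.1863]), 209, np.float64(0.0014)) ('d', array([0.523 , 0.1884]), 227, np.float64(0.0015)) ('b', array([0.5225, 0.1875]), 441, np.float64(0.0016))
mS2 ('s', array([0.4435, 0.1706]), 205, np.float64(0.0016)) ('d', array([0.4448, 0.1725]), 243, np.float64(0.0014)) ('b', array([0.4442, 0.1718]), 453, np.float64(0.0016))
pL ('s', array([0.4093, 0.3373]), 101, np.float64(0.0015)) ('d'
[... 3621 characters left out ...]
.  .  .  .  .  .  .  .  .  .  . 13 19 20 13 13  .  . 11 11 11 11 11 11 11  .  .  .  .  .
-0.36  .  .  .  .  .  .  .  .  .  .  .  .  . 14 20 20 20 13  .  . 10 11 11 11 11 11  .  .  .  .  .  .
-0.37  .  .  .  .  .  .  .  .  .  .  .  .  . 13 20 20 20 13  .  .  .  . 11 11 10  .  .  .  .  .  .  .
-0.38  .  .  .  .  .  .  .  .  .  .  .  .  . 13 14 17 13 10  .  .  .  .  .  .  .  .  .  .  .  .  .  .
-0.39  .  .  .  .  .  .  .  .  .  .  .  .  .  .  .  .  .  .  .  .  .  .  .  .  .  .  .  .  .  .  .  .
-0.40  .  .  .  .  .  .  .  .  .  .  .  .  .  .  .  .  .  .  .  .  .  .  .  .  .  .  .  .  .  .  .  .
-0.41  .  .  .  .  .  .  .  .  .  .  .  .  .  .  .  .  .  .  .  .  .  .  .  .  .  .  .  .  .  .  .  .
```

Run:
```python
from m import *
for n in 'sd':
    c=pickle.load(open(n+'0.pkl','rb'));p=cloud(c);hs=c['color'].astype(int)
    m=(p[...,2]>.06)&(p[...,2]<.27)&(p[...,0]>.3)&(p[...,0]<.75)&(p[...,1]>-.13)&(p[...,1]<.13)&(c['range_z']>0)
    q=p[m]
    for a,b in((.06,.1),(.1,.14),(.14,.17),(.17,.2),(.2,.23),(.23,.26)):
        k=q[(q[:,2]>a)&(q[:,2]<b)]
        if len(k):print(n,a,len(k),np.round(np.percentile(k,[1,50,99],axis=0)[:,:2],3).tolist())
```

```text
s 0.06 293 [[0.574, -0.129], [0.681, -0.036], [0.723, 0.012]]
s 0.1 180 [[0.564, -0.022], [0.581, 0.002], [0.59, 0.03]]
s 0.14 369 [[0.574, -0.048], [0.576, 0.004], [0.582, 0.056]]
s 0.17 383 [[0.572, -0.056], [0.576, -0.011], [0.579, 0.063]]
s 0.2 324 [[0.571, -0.054], [0.576, -0.016], [0.579, 0.061]]
s 0.23 250 [[0.557, -0.038], [0.576, -0.008], [0.658, 0.013]]
d 0.06 368 [[0.555, -0.127], [0.68, -0.036], [0.722, 0.013]]
d 0.1 111 [[0.557, -0.011], [0.565, -0.002], [0.589, 0.019]]
d 0.14 102 [[0.565, -0.05], [0.569, -0.005], [0.575, 0.052]]
d 0.17 139 [[0.568, -0.056], [0.57, -0.021], [0.576, 0.054]]
d 0.2 147 [[0.568, -0.055], [0.57, -0.04], [0.576, 0.039]]
d 0.23 223 [[0.548, -0.04], [0.572, -0.009], [0.657, 0.039]]
```

>>> {"api": "apply_moves", "payload": {"rot": [[0, 0, 0], [0, 0, 0], [0, 0, -9], [0, 0, -9], [0, 0, -9], [0, 0, -9], [0, 0, -9], [0, 0, 0]], "translation": [[0, 0, -4], [0, 0, -4], [0, 0, 0], [0, 0, 0], [0, 0, 0], [0, 0, 0], [0, 0, 0], [0, 0, 0]], "gripper": [1, 1, 1, 0.82, 0.82, 0.82, 0.82, 0.82], "force": 20}}

```text
time_s: 1.1
eef_pos: [0.6, 0.0, 0.3107]
tool_rot: [-1.204, -2.901, 0.001]
force: [0.0, 0.3, 0.6]
width: 0.0701
finger_force: 0.0
```

>>> {"api": "apply_moves", "payload": {"rot": [[0, 0, 0], [0, 0, 0], [0, 0, 0], [0, 0, 0], [0, 0, 0], [0, 0, 0], [0, 0, 0]], "translation": [[-0.86, -4, 0], [-0.86, -4, 0], [-0.86, -4, 0], [-0.86, -4, 0], [-0.86, -4.15, 0], [0, 0, 0], [0, 0, 0]], "gripper": [0.82, 0.82, 0.82, 0.82, 0.82, 0.82, 0.82]}}

```text
time_s: 1.98
eef_pos: [0.4881, -0.1727, 0.3112]
tool_rot: [-1.205, -2.901, -0.001]
force: [0.3, 0.3, 0.8]
width: 0.07
finger_force: 0.0
```

>>> {"api": "apply_moves", "payload": {"rot": [[0, 0, 0], [0, 0, 0], [0, 0, 0], [0, 0, 0], [0, 0, 0], [0, 0, 0], [0, 0, 0], [0, 0, 0], [0, 0, 0], [0, 0, 0]], "translation": [[0, 0, 4.5], [0, 0, 4.5], [0, 0, 4.5], [0, 0, 4.5], [0, 0, 3], [0, 0, 2], [0, 0, 1.8], [0, 0, 1.8], [0, 0, 1.5], [0, 0, 0]], "gripper": [0.82, 0.82, 0.82, 0.82, 0.82, 0.82, 0.82, 0.82, 0.82, 0.82]}}

```text
time_s: 3.22
eef_pos: [0.4872, -0.1726, 0.0289]
tool_rot: [-1.202, -2.9, -0.0]
force: [-0.2, 0.4, 0.9]
width: 0.0701
finger_force: 0.0
```

>>> {"api": "apply_moves", "payload": {"rot": [[0, 0, 0], [0, 0, 0], [0, 0, 0], [0, 0, 0], [0, 0, 0], [0, 0, 0], [0, 0, 0], [0, 0, 0]], "translation": [[0, 0, 0], [0, 0, 0], [0, 0, 0], [0, 0, 0], [0, 0, 0], [0, 0, 0], [0, 0, 0], [0, 0, 0]], "gripper": [0.75, 0.7, 0.66, 0.63, 0.6, 0.57, 0.54, 0.54]}}

```text
time_s: 4.22
eef_pos: [0.4883, -0.1732, 0.0312]
tool_rot: [1.202, 2.901, -0.0]
force: [-1.5, -1.2, 5.6]
width: 0.054
finger_force: 20.5
```

>>> {"api": "apply_moves", "payload": {"rot": [[0, 0, 0], [0, 0, 0], [0, 0, 0], [0, 0, 0], [0, 0, 0], [0, 0, 0], [0, 0, 0], [0, 0, 0]], "translation": [[0, 0, -0.5], [0, 0, -1.5], [0, 0, -3.5], [0, 0, -4.5], [0, 0, -5], [0, 0, -4], [0, 0, -1], [0, 0, 0]], "gripper": [0.54, 0.54, 0.54, 0.54, 0.54, 0.54, 0.54, 0.54]}}

```text
time_s: 5.22
eef_pos: [0.488, -0.1729, 0.2303]
tool_rot: [1.202, 2.902, 0.0]
force: [0.9, 0.2, -1.4]
width: 0.0541
finger_force: 21.4
```

```bash
cat > held.py <<'E'
import sys
from m import *
r=float(sys.argv[1]);f=sys.argv[2]
st=ctrl.state();T=np.array(st['eef_pos']);Rt=cv2.Rodrigues(np.array(st['tool_rot'],float))[0]
print('tcp',np.round(T,4),'w',round(float(st['width']),4),'f',np.round(st['force'],1))
for n in('scene','side'):
    c=snap(n,f+n);p=cloud(c)[c['range_z']>0]
    a,b=T[2]-.026,T[2]-.002
    k=p[(np.hypot(*(p[:,:2]-T[:2]).T)<.06)&(p[:,2]>a-.02)&(p[:,2]<T[2]+.06)]
    lo=k[np.hypot(*(k[:,:2]-T[:2]).T)<r+.006]
    q,m,s=fit(p,T[:2],r,a,b)
    print(n,'centre',np.round(q,4),'off',np.round(q-T[:2],4),m,round(float(s),4),'zlo',np.round(np.percentile(lo[:,2],[.5,2]),4))
    for zz in(a,a+.008,a+.016):
        print('   z',round(zz-T[2],3),np.round(fit(p,T[:2],r,zz,zz+.008)[0]-T[:2],4))
E
python3 held.py .027 h1
```

```text
tcp [ 0.488  -0.1729  0.2303] w 0.0541 f [ 0.9  0.2 -1.4]
scene centre [ 0.488  -0.1727] off [-0.0001  0.0001] 187 0.0011 zlo [0.2052 0.2068]
   z -0.026 [0.0002 0.0001]
   z -0.018 [-0.0003  0.0002]
   z -0.01 [-0.0001 -0.    ]
side centre [ 0.4883 -0.1708] off [0.0002 0.0021] 273 0.0008 zlo [0.2062 0.2075]
   z -0.026 [0.0003 0.0019]
   z -0.018 [0.0002 0.0023]
   z -0.01 [0.0001 0.002 ]
```

>>> {"api": "apply_moves", "payload": {"rot": [[0, 0, 0], [0, 0, 0], [0, 0, 0], [0, 0, 0], [0, 0, 0], [0, 0, 0], [0, 0, 0], [0, 0, 0], [0, 0, 0], [0, 0, 0]], "translation": [[2.0, 1.47, 0], [4.0, 2.95, 0], [4.0, 2.95, 0], [4.0, 2.95, 0], [4.0, 2.95, 0], [4.0, 2.95, 0], [4.0, 2.95, 0], [4.0, 2.95, 0], [4.0, 2.95, 0], [4.0, 2.95, 0]], "gripper": [0.54, 0.54, 0.54, 0.54, 0.54, 0.54, 0.54, 0.54, 0.54, 0.54]}}

```text
time_s: 6.58
eef_pos: [0.4163, 0.2952, 0.2279]
tool_rot: [-1.201, -2.901, 0.005]
force: [0.6, 0.5, -0.5]
width: 0.054
finger_force: 21.4
```

>>> {"api": "apply_moves", "payload": {"rot": [[0, 0, 0], [0, 0, 0], [0, 0, 0], [0, 0, 0], [0, 0, 0], [0, 0, 0]], "translation": [[2.0, 1.47, 0], [1.63, 1.17, 0], [0, 0, 3], [0, 0, 3], [0, 0, 0], [0, 0, 0]], "gripper": [0.54, 0.54, 0.54, 0.54, 0.54, 0.54]}}

```text
time_s: 7.32
eef_pos: [0.4106, 0.3382, 0.1711]
tool_rot: [1.203, 2.902, 0.001]
force: [-0.2, -0.2, -0.5]
width: 0.0537
finger_force: 21.6
```

```bash
python3 held.py .027 h2
```

```text
tcp [0.4106 0.3382 0.1711] w 0.0537 f [-0.2 -0.2 -0.5]
scene centre [0.4108 0.3379] off [ 0.0001 -0.0003] 133 0.0013 zlo [0.1466 0.148 ]
   z -0.026 [ 0.0001 -0.0004]
   z -0.018 [-0.0001 -0.0001]
   z -0.01 [ 0.0003 -0.0003]
side centre [0.4122 0.3405] off [0.0016 0.0023] 139 0.0015 zlo [0.1499 0.1506]
   z -0.026 [0.0011 0.0018]
   z -0.018 [0.0019 0.0026]
   z -0.01 [0.0014 0.0024]
```

>>> {"api": "apply_moves", "payload": {"rot": [[0, 0, 0], [0, 0, 0], [0, 0, 0], [0, 0, 0], [0, 0, 0], [0, 0, 0], [0, 0, 0], [0, 0, 0], [0, 0, 0]], "translation": [[0, -0.14, 1], [0, 0, 2], [0, 0, 1.3], [0, 0, 0.5], [0, 0, 0.5], [0, 0, 0.5], [0, 0, 0.4], [0, 0, 0], [0, 0, 0]], "gripper": [0.54, 0.54, 0.54, 0.54, 0.54, 0.54, 0.54, 0.54, 0.54]}}

```text
time_s: 8.55
eef_pos: [0.4095, 0.3374, 0.1085]
tool_rot: [1.202, 2.902, 0.001]
force: [0.2, -1.0, -0.8]
width: 0.054
finger_force: 21.6
```

>>> {"api": "apply_moves", "payload": {"rot": [[0, 0, 0], [0, 0, 0], [0, 0, 0], [0, 0, 0], [0, 0, 0], [0, 0, 0], [0, 0, 0], [0, 0, 0]], "translation": [[0, 0, 0.5], [0, 0, 0.5], [0, 0, 0.5], [0, 0, 0.5], [0, 0, 0.4], [0, 0, 0.3], [0, 0, 0], [0, 0, 0]], "gripper": [0.54, 0.54, 0.54, 0.54, 0.54, 0.54, 0.54, 0.54]}}

```text
time_s: 9.55
eef_pos: [0.4095, 0.3374, 0.0815]
tool_rot: [1.202, 2.902, 0.0]
force: [0.8, 0.7, -0.2]
width: 0.054
finger_force: 21.6
```

>>> {"api": "apply_moves", "payload": {"rot": [[0, 0, 0], [0, 0, 0], [0, 0, 0]], "translation": [[0, 0, 0.1], [0, 0, 0.1], [0, 0, 0]], "gripper": [0.54, 0.54, 0.54]}}

```text
time_s: 9.93
eef_pos: [0.4093, 0.3372, 0.0792]
tool_rot: [-1.202, -2.902, 0.0]
force: [-0.1, -0.4, -1.2]
width: 0.0539
finger_force: 21.6
```

>>> {"api": "apply_moves", "payload": {"rot": [[0, 0, 0], [0, 0, 0], [0, 0, 0]], "translation": [[0, 0, 0.1], [0, 0, 0.05], [0, 0, 0]], "gripper": [0.54, 0.54, 0.54]}}

```text
time_s: 10.3
eef_pos: [0.4094, 0.3374, 0.0782]
tool_rot: [1.202, 2.902, 0.001]
force: [-1.9, -0.8, 1.5]
width: 0.0543
finger_force: 21.7
```

>>> {"api": "apply_moves", "payload": {"rot": [[0, 0, 0], [0, 0, 0]], "translation": [[0, 0, 0.07], [0, 0, 0]], "gripper": [0.54, 0.54]}}

```text
time_s: 10.55
eef_pos: [0.4094, 0.3374, 0.0782]
tool_rot: [1.202, 2.902, 0.001]
force: [-2.4, -1.8, 6.7]
width: 0.0538
finger_force: 22.0
```

>>> {"api": "apply_moves", "payload": {"rot": [[0, 0, 0], [0, 0, 0], [0, 0, 0], [0, 0, 0], [0, 0, 0]], "translation": [[0, 0, 0], [0, 0, 0], [0, 0, 0], [0, 0, 0], [0, 0, 0]], "gripper": [0.66, 0.7, 0.74, 0.75, 0.75]}}

```text
time_s: 11.18
eef_pos: [0.4094, 0.3373, 0.077]
tool_rot: [-1.202, -2.902, 0.0]
force: [0.8, 0.4, -0.1]
width: 0.0638
finger_force: 0.0
```

>>> {"api": "apply_moves", "payload": {"rot": [[0, 0, 0], [0, 0, 0], [0, 0, 0], [0, 0, 0], [0, 0, 0], [0, 0, 0], [0, 0, 0], [0, 0, 0]], "translation": [[0, 0, -1], [0, 0, -2], [0, 0, -3], [0, 0, -4], [0, 0, -4], [0, 0, -2], [0, 0, 0], [0, 0, 0]], "gripper": [0.75, 0.75, 0.75, 0.75, 0.75, 0.75, 0.75, 0.75]}}

```text
time_s: 12.18
eef_pos: [0.4092, 0.3372, 0.2366]
tool_rot: [-1.202, -2.902, 0.001]
force: [-0.7, -0.9, 0.6]
width: 0.064
finger_force: 0.0
```

Run:
```python
from m import *
for n in('scene','side'):
    c=snap(n,'p1'+n);p=cloud(c)[c['range_z']>0]
    for lab,c0,r,a,b in(('L on post',(.4104,.3383),.027,.06,.115),('M',(.5044,-.2589),.022,.015,.07),('mL',(.489,.354),.027,.06,.115),('mM',(.427,.255),.022,.06,.115)):
        q,k,s=fit(p,c0,r,a,b);z=p[(np.hypot(*(p[:,:2]-q).T)<r+.003)&(p[:,2]<.14)][:,2]
        print(n,lab,np.round(q,4),k,round(float(s),4),'top',np.round(np.percentile(z,[90,98]),4))
```

```text
scene L on post [0.4097 0.3371] 305 0.0018 top [0.1169 0.119 ]
scene M [ 0.5042 -0.2599] 322 0.0017 top [0.0701 0.0721]
scene mL [0.4884 0.3528] 330 0.0018 top [0.1175 0.1195]
scene mM [0.4269 0.2534] 263 0.0017 top [0.1172 0.1197]
side L on post [0.411  0.3394] 218 0.0019 top [0.1196 0.1212]
side M [ 0.5043 -0.2581] 427 0.0016 top [0.0724 0.0736]
side mL [0.4897 0.355 ] 314 0.0016 top [0.1192 0.121 ]
side mM [0.4283 0.2553] 237 0.0017 top [0.1194 0.121 ]
```

>>> {"api": "apply_moves", "payload": {"rot": [[0, 0, 0], [0, 0, 0], [0, 0, 0], [0, 0, 0], [0, 0, 0], [0, 0, 0], [0, 0, 0], [0, 0, 0], [0, 0, 0], [0, 0, 0]], "translation": [[-3.76, -2.73, 0], [-3.76, -2.73, 0], [-3.76, -2.73, 0], [-3.76, -2.73, 0], [-3.76, -2.73, 0], [-3.76, -2.73, 0], [-3.76, -2.73, 0], [-3.76, -2.73, 0], [-3.76, -2.73, 0], [-3.76, -2.73, 0]], "gripper": [0.72, 0.72, 0.72, 0.72, 0.72, 0.72, 0.72, 0.72, 0.72, 0.72]}}

```text
time_s: 13.52
eef_pos: [0.4819, -0.1231, 0.2359]
tool_rot: [-1.202, -2.901, 0.0]
force: [0.2, -0.1, 0.9]
width: 0.0614
finger_force: 0.0
```

>>> {"api": "apply_moves", "payload": {"rot": [[0, 0, 0], [0, 0, 0], [0, 0, 0], [0, 0, 0], [0, 0, 0]], "translation": [[-3.76, -2.73, 0], [-3.76, -2.73, 0], [-3.81, -2.74, 0], [0, 0, 0], [0, 0, 0]], "gripper": [0.72, 0.72, 0.72, 0.72, 0.72]}}

```text
time_s: 14.15
eef_pos: [0.504, -0.2592, 0.236]
tool_rot: [-1.202, -2.9, -0.001]
force: [0.0, -0.3, 0.0]
width: 0.0618
finger_force: 0.0
```

>>> {"api": "apply_moves", "payload": {"rot": [[0, 0, 0], [0, 0, 0], [0, 0, 0], [0, 0, 0], [0, 0, 0], [0, 0, 0], [0, 0, 0], [0, 0, 0], [0, 0, 0]], "translation": [[-0.05, 0, 4], [0, 0, 4], [0, 0, 4], [0, 0, 2.4], [0, 0, 1.8], [0, 0, 1.6], [0, 0, 1.6], [0, 0, 1], [0, 0, 0]], "gripper": [0.72, 0.72, 0.72, 0.72, 0.72, 0.72, 0.72, 0.72, 0.72]}}

```text
time_s: 15.28
eef_pos: [0.5043, -0.2599, 0.0322]
tool_rot: [-1.202, -2.901, -0.0]
force: [-0.3, -0.5, 0.0]
width: 0.0614
finger_force: 0.0
```

>>> {"api": "apply_moves", "payload": {"rot": [[0, 0, 0], [0, 0, 0], [0, 0, 0], [0, 0, 0], [0, 0, 0], [0, 0, 0], [0, 0, 0], [0, 0, 0]], "translation": [[0, 0, 0], [0, 0, 0], [0, 0, 0], [0, 0, 0], [0, 0, 0], [0, 0, 0], [0, 0, 0], [0, 0, 0]], "gripper": [0.65, 0.6, 0.56, 0.52, 0.48, 0.45, 0.42, 0.42]}}

```text
time_s: 16.27
eef_pos: [0.505, -0.2603, 0.0336]
tool_rot: [1.202, 2.902, -0.0]
force: [-0.3, -0.8, 5.8]
width: 0.044
finger_force: 20.7
```

>>> {"api": "apply_moves", "payload": {"rot": [[0, 0, 0], [0, 0, 0], [0, 0, 0], [0, 0, 0], [0, 0, 0], [0, 0, 0], [0, 0, 0], [0, 0, 0]], "translation": [[0, 0, -0.5], [0, 0, -1.5], [0, 0, -3.5], [0, 0, -4.5], [0, 0, -5], [0, 0, -4], [0, 0, -1], [0, 0, 0]], "gripper": [0.42, 0.42, 0.42, 0.42, 0.42, 0.42, 0.42, 0.42]}}

```text
time_s: 17.27
eef_pos: [0.5048, -0.2601, 0.2334]
tool_rot: [1.202, 2.902, -0.0]
force: [-0.0, 0.3, -0.9]
width: 0.0437
finger_force: 20.5
```

```bash
python3 held.py .022 h3
```

```text
tcp [ 0.5048 -0.2601  0.2334] w 0.0437 f [-0.   0.3 -0.9]
scene centre [ 0.5042 -0.2589] off [-0.0006  0.0012] 166 0.001 zlo [0.2062 0.2078]
   z -0.026 [-0.0003  0.001 ]
   z -0.018 [-0.0007  0.0011]
   z -0.01 [-0.0008  0.0014]
side centre [ 0.5042 -0.2573] off [-0.0006  0.0028] 241 0.0007 zlo [0.2061 0.2076]
   z -0.026 [-0.0007  0.0027]
   z -0.018 [-0.0005  0.0029]
   z -0.01 [-0.0005  0.0028]
```

>>> {"api": "apply_moves", "payload": {"rot": [[0, 0, 0], [0, 0, 0], [0, 0, 0], [0, 0, 0], [0, 0, 0], [0, 0, 0]], "translation": [[3.83, 2.3, 0], [3.83, 2.3, 0], [3.83, 2.3, 0], [3.83, 2.3, 0], [3.83, 2.3, 0], [3.83, 2.3, 0]], "gripper": [0.42, 0.42, 0.42, 0.42, 0.42, 0.42]}}

```text
time_s: 18.12
eef_pos: [0.4386, 0.0014, 0.2308]
tool_rot: [-1.201, -2.899, 0.001]
force: [-0.1, 0.9, 0.4]
width: 0.0435
finger_force: 20.5
```

>>> {"api": "apply_moves", "payload": {"rot": [[0, 0, 0], [0, 0, 0], [0, 0, 0], [0, 0, 0], [0, 0, 0], [0, 0, 0], [0, 0, 0], [0, 0, 0], [0, 0, 0], [0, 0, 0]], "translation": [[2.4, 3.94, 0], [2.4, 3.94, 0], [2.4, 3.94, 0], [2.4, 3.94, 0], [2.4, 3.94, 0], [2.4, 3.94, 0], [0, 0, 3], [0, 0, 3], [0, 0, 0], [0, 0, 0]], "gripper": [0.42, 0.42, 0.42, 0.42, 0.42, 0.42, 0.42, 0.42, 0.42, 0.42]}}

```text
time_s: 19.38
eef_pos: [0.5051, 0.2688, 0.1733]
tool_rot: [-1.202, -2.902, 0.0]
force: [0.2, -0.2, 0.3]
width: 0.0436
finger_force: 20.7
```

```bash
python3 held.py .022 h4
```

```text
tcp [0.5051 0.2688 0.1733] w 0.0436 f [ 0.2 -0.2  0.3]
scene centre [0.504  0.2697] off [-0.001   0.0008] 128 0.0016 zlo [0.1464 0.1479]
   z -0.026 [-0.0006  0.0003]
   z -0.018 [-0.0011  0.0008]
   z -0.01 [-0.0014  0.0015]
side centre [0.5058 0.2721] off [0.0008 0.0032] 124 0.0013 zlo [0.1488 0.1508]
   z -0.026 [0.0012 0.0031]
   z -0.018 [0.0007 0.0033]
   z -0.01 [0.0006 0.0032]
```

>>> {"api": "apply_moves", "payload": {"rot": [[0, 0, 0], [0, 0, 0], [0, 0, 0], [0, 0, 0], [0, 0, 0], [0, 0, 0], [0, 0, 0], [0, 0, 0], [0, 0, 0]], "translation": [[-0.05, 0.05, 1], [0, 0, 2], [0, 0, 1.3], [0, 0, 0.5], [0, 0, 0.5], [0, 0, 0.5], [0, 0, 0.4], [0, 0, 0], [0, 0, 0]], "gripper": [0.42, 0.42, 0.42, 0.42, 0.42, 0.42, 0.42, 0.42, 0.42]}}

```text
time_s: 20.6
eef_pos: [0.5059, 0.269, 0.1114]
tool_rot: [1.202, 2.902, 0.0]
force: [-0.8, -0.9, 0.1]
width: 0.0436
finger_force: 20.7
```

>>> {"api": "apply_moves", "payload": {"rot": [[0, 0, 0], [0, 0, 0], [0, 0, 0], [0, 0, 0], [0, 0, 0], [0, 0, 0], [0, 0, 0], [0, 0, 0]], "translation": [[0, 0, 0.5], [0, 0, 0.5], [0, 0, 0.5], [0, 0, 0.5], [0, 0, 0.4], [0, 0, 0.3], [0, 0, 0], [0, 0, 0]], "gripper": [0.42, 0.42, 0.42, 0.42, 0.42, 0.42, 0.42, 0.42]}}

```text
time_s: 21.6
eef_pos: [0.5059, 0.269, 0.0843]
tool_rot: [1.202, 2.902, 0.0]
force: [0.2, -0.2, -0.6]
width: 0.044
finger_force: 20.7
```

>>> {"api": "apply_moves", "payload": {"rot": [[0, 0, 0], [0, 0, 0], [0, 0, 0]], "translation": [[0, 0, 0.1], [0, 0, 0.1], [0, 0, 0]], "gripper": [0.42, 0.42, 0.42]}}

```text
time_s: 21.98
eef_pos: [0.5057, 0.269, 0.0819]
tool_rot: [-1.202, -2.902, 0.0]
force: [0.4, -0.3, -0.2]
width: 0.0439
finger_force: 20.7
```

>>> {"api": "apply_moves", "payload": {"rot": [[0, 0, 0], [0, 0, 0], [0, 0, 0]], "translation": [[0, 0, 0.06], [0, 0, 0.06], [0, 0, 0]], "gripper": [0.42, 0.42, 0.42]}}

```text
time_s: 22.35
eef_pos: [0.5058, 0.269, 0.0808]
tool_rot: [-1.202, -2.902, 0.0]
force: [1.1, 0.3, -0.1]
width: 0.0438
finger_force: 20.7
```

>>> {"api": "apply_moves", "payload": {"rot": [[0, 0, 0], [0, 0, 0]], "translation": [[0, 0, 0.08], [0, 0, 0]], "gripper": [0.42, 0.42]}}

```text
time_s: 22.6
eef_pos: [0.5059, 0.269, 0.0806]
tool_rot: [1.202, 2.902, 0.0]
force: [-1.2, 0.7, 2.8]
width: 0.0438
finger_force: 20.9
```

>>> {"api": "apply_moves", "payload": {"rot": [[0, 0, 0], [0, 0, 0]], "translation": [[0, 0, 0.05], [0, 0, 0]], "gripper": [0.42, 0.42]}}

```text
time_s: 22.85
eef_pos: [0.5059, 0.269, 0.0806]
tool_rot: [1.202, 2.902, 0.001]
force: [-3.2, -0.9, 5.9]
width: 0.0435
finger_force: 21.1
```

Contact came at the expected height (0.0806), so the roller is seated. Now release it and retreat.

>>> {"api": "apply_moves", "payload": {"rot": [[0, 0, 0], [0, 0, 0], [0, 0, 0], [0, 0, 0], [0, 0, 0]], "translation": [[0, 0, 0], [0, 0, 0], [0, 0, 0], [0, 0, 0], [0, 0, 0]], "gripper": [0.54, 0.58, 0.62, 0.64, 0.64]}}

```text
time_s: 23.48
eef_pos: [0.5058, 0.269, 0.0795]
tool_rot: [-1.202, -2.902, 0.0]
force: [0.3, 0.1, -0.2]
width: 0.0549
finger_force: 0.0
```

>>> {"api": "apply_moves", "payload": {"rot": [[0, 0, 0], [0, 0, 0], [0, 0, 0], [0, 0, 0], [0, 0, 0], [0, 0, 0], [0, 0, 0], [0, 0, 0], [0, 0, 0]], "translation": [[0, 0, -1], [0, 0, -2], [0, 0, -3], [0, 0, -4], [0, 0, -4], [0, 0, -4], [0, 0, -2], [0, 0, 0], [0, 0, 0]], "gripper": [0.64, 0.64, 0.64, 0.64, 0.64, 0.64, 0.64, 0.64, 0.64]}}

```text
time_s: 24.6
eef_pos: [0.5057, 0.2689, 0.2791]
tool_rot: [-1.202, -2.902, 0.001]
force: [-0.2, 0.0, -0.5]
width: 0.0546
finger_force: 0.0
```

Run:
```python
from m import *
for n in('scene','side'):
    c=snap(n,'p2'+n);p=cloud(c)[c['range_z']>0]
    for lab,c0,r in(('L on post',(.4104,.3383),.027),('M on post',(.5057,.2709),.022),('mL',(.489,.354),.027),('mM',(.427,.255),.022),('mS',(.5225,.1875),.017),('mS2',(.444,.172),.017)):
        q,k,s=fit(p,c0,r,.06,.115);z=p[(np.hypot(*(p[:,:2]-q).T)<r+.003)&(p[:,2]<.14)][:,2]
        print(n,lab,np.round(q,4),k,round(float(s),4),'top',np.round(np.percentile(z,[90,98]),4))
a=pickle.load(open('p2scene.pkl','rb'))['color'][120:280,100:430,::-1]; cv2.imwrite('pics/c2.png',cv2.resize(a,(792,384),interpolation=cv2.INTER_CUBIC))
```

```text
scene L on post [0.4098 0.3372] 298 0.0018 top [0.1173 0.1189]
scene M on post [0.5054 0.2697] 269 0.0017 top [0.1176 0.1192]
scene mL [0.488  0.3527] 319 0.0017 top [0.1174 0.1191]
scene mM [0.4268 0.2534] 256 0.0017 top [0.1174 0.1192]
scene mS [0.522  0.1863] 216 0.0015 top [0.1171 0.1188]
scene mS2 [0.4435 0.1706] 201 0.0015 top [0.1166 0.1191]
side L on post [0.411  0.3392] 221 0.0018 top [0.1195 0.1212]
side M on post [0.5069 0.2716] 233 0.0017 top [0.1194 0.121 ]
side mL [0.4897 0.3553] 218 0.0017 top [0.1196 0.1213]
side mM [0.428  0.2557] 228 0.0017 top [0.1193 0.1209]
side mS [0.5232 0.1884] 233 0.0015 top [0.1191 0.1209]
side mS2 [0.4447 0.1723] 250 0.0014 top [0.119  0.1209]
```

View pics/c2.png

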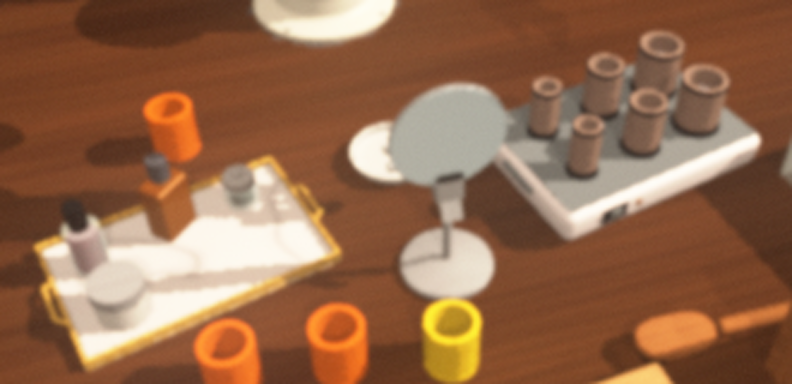

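The crop shows all six rollers upright on the set, with the new large at (660,62) and the new medium at (645,120). Their tops match the mounted ones at about 119 mm. Everything else is where it was.

```bash
python3 -c "
from plant import ctrl
print(ctrl.finish_job())"
```

```text
the job is handed in; nothing more can be done
None
```

The job is handed in: both loose rollers are seated upright on their own-size posts, tops level with the mounted ones, and the rest of the table looks undisturbed in the final check (about 25 s of the 69 s used).

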